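Shut the flatbed scanner's lid on a collage and start the scan

TASK

A collage is lying face down on the glass of the flatbed scanner, ready to be copied. With the fingertips, push the open lid gently down until it is fully shut, then press the round green start button on the scanner's front strip all the way down and let it come up again. Do not press the small white power button, do not move the collage or the disc spindle and glue bottle beside the scanner, and keep the fingers off the glass and off the white pad on the lid's underside.

Things in the scene. Friction and masses are not known exactly. Their poses are not given: they have to be found in the camera images.
- scanner: A4 flatbed scanner, dark grey case 295 deep (x) x 410 wide (y) x 50 high, fixed to the table. Origin: centre of its underside; its own x points away from its front edge towards the hinge, y to its left, z up. The front 45 mm of its top (at x = -147.5 to -102.5 mm) is the button strip, top at z = 50 mm, which the lid does not cover. It carries the lid, the glass and both buttons.
- lid (a joint): angle of the lid in rad: 0 = fully shut (flat), grows as it opens; stop at 1.5 (almost upright). The hinge line runs along the scanner's y at the far (+x) side, so the lid's front edge swings up and away from the robot and the lid comes down towards the robot. The hinge is stiff: the lid stays wherever it is left, also part way, and to push it down takes about 0.5 to 4 N at its front edge, square to the lid, and more nearer the hinge. About 0.45 kg.
- lid_edge (a point): middle of the lid's free (front) upper edge, on the outer face; moves with the lid. Its x axis points along the outer face from the front edge towards the hinge, y along the edge, z square out of the outer face (straight up when shut). The lid is a light grey slab 235 mm from hinge to front edge, 406 mm wide along the edge (203 mm to each side of this point), 20 mm thick; the outer face is flat and may be pushed anywhere. Shut, the outer face is 70 mm above the table.
- lid_hinge (a point): middle of the hinge line, 132.5 mm behind the scanner's origin along its x, 50 mm above the table; 235 mm from the front edge along the lid, and 20 mm below the outer face (square to the lid). Moves only with the scanner; its axes turn with the lid, as those of lid_edge.
- pad_mid (a point): centre of the white backing pad under the lid (398 x 225 mm), covering its inner side to within 6 mm of its edges; turns with the lid. Not to be touched.
- glass_mid (a point): centre of the surface of the dark scanning glass, 212 (x) x 300 (y) mm, its surface 48 mm above the table, 2 mm below the rim round it. Not to be touched.
- start (a joint): travel of the start button in m: 0 = up, 0.004 = all the way down. A spring brings it back; about 1 N starts it, 4 N takes it all the way.
- start_top (a point): centre of the top of the start button: round, bright green, 22 mm across, in a silver ring on the right-hand (-y) end of the button strip, 126 mm in front of the scanner's origin and 150 mm to its right. Its top stands 6 mm above the strip (56 mm above the table); pushed down along -z. 23.5 mm from its centre to the shut lid's front edge, which stands 20 mm above the strip.
- power (a joint): travel of the power button in m: 0 = up, 0.0025 = down. Not to be pressed.
- power_top (a point): centre of the top of the power button: white, 12 mm across, 3 mm above the strip at its left-hand (+y) end, 150 mm left of the scanner's middle.
- collage: the collage, a loose grey board 150 (x) x 190 (y) x 4 mm lying face down on the glass, bits of coloured disc showing round its edges. Origin: centre of its underside. The shut lid clears it by 2 mm.
- spindle: bystander: black disc spindle, 128 mm across, with a stack of silver discs and an upright 13 mm post, 122 mm high. Loose. Origin: centre of its underside.
- glue: bystander: white glue bottle with an orange nozzle, 54 mm across, 140 mm high. Loose. Origin: centre of its underside.
Not all that is in view belongs to the job. What is shaped like the collage but blue or turquoise is not meant.

How it is judged:
By the outcome, as a careful person would: the job done as asked, in the order asked, and still so for the second after the job is handed in, with the robot touching nothing.
It also fails if it takes over 48 s, if anything falls off the work surface, if the arm or the gripper's body presses on something with over 40 N, if the wrist force passes 120 N, or if a joint passes its speed limit or range.

ROBOT

A 6-joint arm with a two-finger parallel gripper is mounted at the origin on the work surface. World frame = base frame: x ahead of the robot, y to its left, z up, the work surface at z = 0. Lengths are in m, angles in degrees, forces in N, time in s.
With the tool pointing down it reaches from about 0.375 to 0.975 m from the base axis. Payload 3.8 kg.
Tool frame: the origin (TCP) lies where the fingers leave the gripper's body, on its centre line; the fingertips stand 64 mm ahead of it and the grasp point (between the pads) lies 45 mm ahead of it; z points along the fingers, y is the line along which they close (so a half turn about z gives the same grasp; the last joint's range is limited). The gripper opens to 88 mm and grips with 3 to 60 N. Pads are 18 mm wide; open, the fingers measure 123 mm over their backs; the gripper's body (75 mm by 187 mm) begins 45 mm behind the grasp point.
Start: joints at [-69.036, 15.12, 91.902, -0, 72.978, -2.114], TCP at [0.265, -0.621, 0.303] pointing down, gripper open.
Joint ranges: [-150.88, 150.88], [-54.13, 125.18], [17.81, 147.31], [-75.09, 255.09], [0, 152.58], [-146.25, 146.25]. Speed limits (degrees/s): [147.25, 147.25, 180, 180, 180, 180].

INTERFACE

Orientations are given as [roll, pitch, yaw] about the fixed x, y, z axes, in that order (R = Rz(yaw) Ry(pitch) Rx(roll)).
In Python, from workcell import env gives the robot as it stands.
- The arm moves only by the shell command python3 -m pendant 'ROWS' [OPENING]. ROWS is JSON, a list of rows, each a list of 2 entries, a list of its own where there are three numbers: the shift along the world's x, y, z in units of 1000 mm (1.0 is 1000 mm), then the turn, a rotation vector about the world's x, y, z in units of 30 degrees (1.0 is 30 degrees). A call has 1 to 5 rows; each row is the pose to reach, as a shift and turn from the pose commanded when the call began; what a row does not reach only later rows make up. A row lasts 1/12 s, in which the tool goes at most 41.7 mm and 7.16 degrees, less where a joint would pass 70% of its speed; a pose out of reach is approached as far as the arm can. A call with a number of a shift or a turn outside -1 to 1 is refused whole. A call with a gripper value outside its range is refused whole. OPENING is the gripper's target within -1 to 1 (fully open at 1, half-way at 0, shut at -1), set as the call begins (- or left out, the last holds). The fingers move at their own pace and stop on an object; the grip force is fixed at half the most. Time passes only in rows, so rows that repeat a pose let the fingers close. It gives the time, the measured TCP pose, the force, the opening and the grip force at its end, in the units of the state.
- env.get_state(): the state, without advancing time (a new reading comes with each control period).
- env.get_image(name): name is "scene" or "top" or "wrist"; returns (picture, depth): 384x512x3 uint8, red, green, blue; 384x512 float32, m along the optical axis (not along the pixel's ray), 0 where there is no reading.
- env.camera_info(name): a dict with "fx", "fy", "cx", "cy" (pixels), "D" ([k1, k2, p1, p2, k3] as OpenCV has them; the pictures are not rectified), "world_to_cam" (4x4, takes a point from world to camera coordinates). Camera axes: x right, y up, looking along -z (the intrinsics and any distortion apply to the point x, -y, -z); pixel columns grow to the right and rows downward; lengths in m; the calibration is good to about 2 mm. A picture is of the moment at which its call begins: read the wrist's pose just before it. camera_info takes no time and is no camera call; for the wrist camera it gives the pose at the moment of the call.
- env.close_job(): hands the job in; it is judged then, once.
The state is a dict: "time": time; "joints": joint angles; "dq": joint speeds; "joint_torque": joint torques, N m; "position": TCP position; "eef_rot": TCP orientation; "wrist_force": force on the tool from outside, world axes, zero at the start; "torque": the same for the moment, N m; "grip_width": opening from 0.0 (shut) to 1.0 (fully open); "grip_force": force on a finger pad.
Only numpy, scipy, OpenCV 4.12 (cv2) and the standard library are available. Lean on these libraries where they do the work, as an engineer would, in place of code of your own. Each camera call takes 0.05 s, during which the arm holds its last target. There are 200 camera calls.

## Working session

There is one attempt and no reset: what is moved stays moved. The work goes in short steps, Python scripts to look and compute and a shell command to move; the robot and the scene stay as the last step left them, time stands still between calls to the robot, and variables do not carry over. Pictures are saved under pics/ and viewed, at most 10 in all, crops included, and the job is handed in when it is done.

```bash
mkdir -p pics; ls; cat > h.py <<'E'
import numpy as np, cv2
from workcell import env
def ray(n,px,ci=None):
    c=ci or env.camera_info(n);K=np.array([[c['fx'],0,c['cx']],[0,c['fy'],c['cy']],[0,0,1]])
    p=cv2.undistortPoints(np.array([[px]],float),K,np.array(c['D'],float))[0,0]
    T=np.array(c['world_to_cam']);R=T[:3,:3]
    d=R.T@np.array([p[0],-p[1],-1]);return -R.T@T[:3,3],d
def onplane(n,px,z,ci=None):
    o,d=ray(n,px,ci);return o+d*(z-o[2])/d[2]
def at(n,px,dep,ci=None):
    o,d=ray(n,px,ci);return o+d*dep[int(px[1]),int(px[0])]
E
python3 - <<'E'
from h import *
for n in ['scene','top']:
    i,d=env.get_image(n);cv2.imwrite(f'pics/{n}0.png',i[:,:,::-1]);np.save(f'{n}_d.npy',d)
    print(n,env.camera_info(n))
print(env.get_state())
E
```

```text
pics
scene {'fx': 404.79165342243925, 'fy': 404.79165342243925, 'cx': 249.6784207989506, 'cy': 189.72093270251904, 'D': array([0.00931237, 0.        , 0.        , 0.        , 0.        ]), 'world_to_cam': array([[ 0.60464396,  0.79649339, -0.00198856, -0.3297887 ],
       [-0.68508226,  0.52133843,  0.50879125,  0.26446262],
       [ 0.40628558, -0.30627523,  0.86088763, -1.60957577],
       [ 0.        ,  0.        ,  0.        ,  1.        ]])}
top {'fx': 492.58178744535775, 'fy': 492.58178744535775, 'cx': 259.1570341263881, 'cy': 191.32039825995886, 'D': array([-0.13637942,  0.        ,  0.        ,  0.        ,  0.        ]), 'world_to_cam': array([[-0.00173759, -0.99987357, -0.01580559,  0.06328475],
       [ 0.99464114, -0.00336194,  0.103333  , -0.51742768],
       [-0.10337307, -0.01554134,  0.99452123, -1.6306487 ],
       [ 0.        ,  0.        ,  0.        ,  1.        ]])}
{'time': 0.1, 'joints': array([-6.90350119e+01,  1.51645188e+01,  9.19722925e+01, -2.40941503e-04,
        7.29788122e+01, -2.11322497e+00]), 'dq': array([ 0.03446048, -0.03304808, -0.18558429, -0.08065917, -0.01258464,
       -0.054466  ]), 'joint_torque': array([ 7.76585648e-05, -5.03622544e+01, -3.58070433e+01,  7.30951759e-02,
        2.33463891e-02, -6.38086635e-05]), 'position': array([ 0.26441594, -0.62049785,  0.30152691]), 'eef_rot': array([-1.79884447e+02, -4.03345312e-03,  2.30782798e+01]), 'wrist_force': array([0.03512934, 0.04103138, 0.71092138]), 'torque': array([ 0.00149508, -0.02176812, -0.00224829]), 'grip_force': 0.0, 'grip_width': 0.997427063345655}
```

View pics/scene0.png

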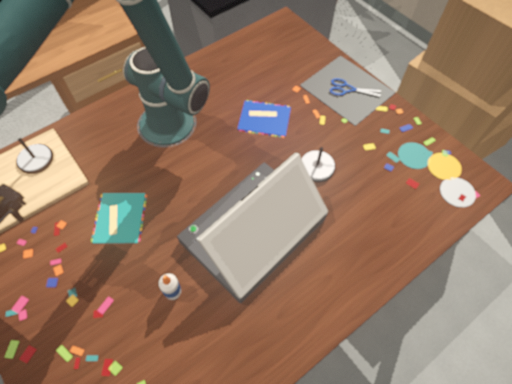

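View pics/top0.png

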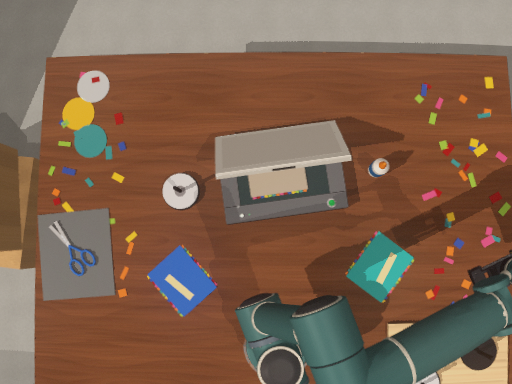

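The top view shows the open scanner with the start button at (332,203) and the power button at (242,215). The spindle is at (180,191), the glue at (379,167) and the collage at (277,181). The blue board (182,281) and the turquoise one (380,266) are decoys, and so are the green confetti pieces. In the scene view the lid's outer face is around (265,225) and the start button at (193,229).

```bash
python3 - <<'E'
from h import *
P={}
def rays2(a,b):
    (o,d),(p,e)=a,b; A=np.c_[d,-e]; s=np.linalg.lstsq(A,p-o,rcond=None)[0]
    x,y=o+d*s[0],p+e*s[1]; return (x+y)/2,np.linalg.norm(x-y)
R={}
for n,(cx,cy) in dict(scene=(193,229),top=(332,203)).items():
    i=cv2.imread(f'pics/{n}0.png');h=cv2.cvtColor(i,cv2.COLOR_BGR2HSV)
    m=cv2.inRange(h,(45,90,60),(85,255,255));q=np.zeros_like(m);q[cy-12:cy+12,cx-12:cx+12]=m[cy-12:cy+12,cx-12:cx+12]
    v,u=np.nonzero(q);c=(u.mean(),v.mean());print(n,c,len(u),onplane(n,c,.056));R[n]=ray(n,c)
print('start 2view',rays2(R['scene'],R['top']))
i=cv2.imread('pics/top0.png');g=i[207:223,234:250].min(2);v,u=np.nonzero(g>170);pc=(u.mean()+234,v.mean()+207);print('power',pc,len(u),onplane('top',pc,.053))
s=onplane('top',(0,0),.05)
c=cv2.imread('pics/top0.png')[110:230,160:410];cv2.imwrite('pics/c1.png',cv2.resize(c,None,fx=3.2,fy=3.2,interpolation=cv2.INTER_CUBIC))
# lid plane from scene depth
d=np.load('scene_d.npy');pts=np.array([at('scene',(u,v),d) for u in range(225,310,5) for v in range(180,275,5) if cv2.pointPolygonTest(np.array([[215,243],[298,170],[318,205],[240,280]],np.int32),(u,v),False)>0])
ce=pts.mean(0);U,S,V=np.linalg.svd(pts-ce);n=V[2]*np.sign(V[2][2]);print('lid',ce,n,S/len(pts)**.5,'tilt',np.degrees(np.arccos(n[2])))
for nm,px in dict(s=(180,189),g=(379,167)).items():print(nm,onplane('top',px,.1 if nm=='s' else .13))
E
```

```text
scene (np.float64(192.77777777777777), np.float64(228.5)) 18 [ 0.47543147 -0.17848041  0.056     ]
top (np.float64(331.32142857142856), np.float64(202.32142857142858)) 28 [ 0.47728043 -0.17673045  0.056     ]
start 2view (array([ 0.47662594, -0.17763633,  0.05726148]), np.float64(0.0024038501116277304))
power (np.float64(241.33333333333334), np.float64(215.11111111111111)) 9 [0.43617515 0.12052947 0.053     ]
lid [ 0.64828973 -0.01462515  0.15614234] [0.75807812 0.10662428 0.64338855] [0.09384756 0.04185562 0.00197855] tilt 49.95503851307238
s [0.51845453 0.31721894 0.1       ]
g [ 0.58356117 -0.32182532  0.13      ]
```

View pics/c1.png

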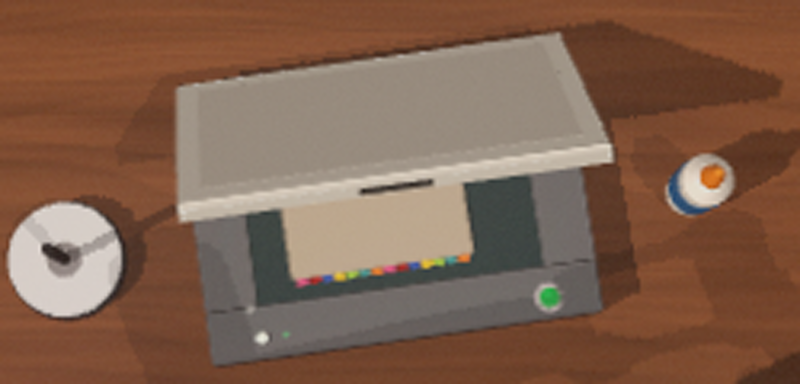

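The close crop confirms the choice: a bright green button in a silver ring at the right end of the strip, and the white power button at the left end. The lid is about 50° open and the scanner's yaw is about 8°. I'll go above the lid with the gripper shut and the tool pointing down.

```bash
python3 -m pendant '[[[0,0,0.15],[0,0,-0.5]],[[0,0,0.15],[0,0,-0.5]],[[0,0,0.15],[0,0,-0.5]],[[0,0,0.15],[0,0,-0.5]]]' -1
python3 -m pendant '[[[0.1,0.18,0],[0,0,0]],[[0.1,0.18,0],[0,0,0]],[[0.1,0.18,0],[0,0,0]],[[0.1,0.18,0],[0,0,0]],[[0.1,0.18,0],[0,0,0]]]'
python3 -m pendant '[[[0.1,0.18,0],[0,0,0]],[[0.1,0.18,0],[0,0,0]],[[0.1,0.18,0],[0,0,0]],[[0.1,0.18,0],[0,0,0]],[[0.1,0.18,0],[0,0,0]]]'
python3 -m pendant '[[[0.1,0.18,0],[0,0,0]],[[0.1,0.18,0],[0,0,0]],[[0.1,0.18,0],[0,0,0]],[[0.1,0.18,0],[0,0,0]],[[0.1,0.18,0],[0,0,0]]]'
```

```text
time: 0.43
position: [0.2648, -0.6213, 0.4575]
eef_rot: [179.7, -0.1, 8.0]
wrist_force: [-0.3, -0.4, 1.3]
grip_width: 0.72
grip_force: 0.0
time: 0.85
position: [0.365, -0.439, 0.4522]
eef_rot: [-179.9, 0.0, 8.1]
wrist_force: [0.7, -0.7, -0.1]
grip_width: 0.345
grip_force: 0.0
time: 1.27
position: [0.465, -0.2587, 0.4523]
eef_rot: [-180.0, 0.0, 8.1]
wrist_force: [1.1, -1.1, -0.4]
grip_width: 0.002
grip_force: 0.0
time: 1.68
position: [0.5651, -0.0787, 0.4523]
eef_rot: [-180.0, 0.0, 8.1]
wrist_force: [0.5, -0.6, -0.8]
grip_width: -0.002
grip_force: 0.0
```

```bash
python3 -m pendant '[[[0.035,0.07,0],[0,0,0]],[[0.035,0.07,0],[0,0,0]],[[0.035,0.07,-0.1],[0,0,0]],[[0.035,0.07,-0.1],[0,0,0]],[[0.035,0.07,-0.1],[0,0,0]]]'
python3 - <<'E'
from h import *
a=[]
for n in ['scene','wrist']:
    i,d=env.get_image(n);a.append(i[:,:,::-1]);np.save(n+'_d1.npy',d)
cv2.imwrite('pics/b.png',cv2.resize(np.hstack(a),(800,300)))
E
```

```text
time: 2.1
position: [0.5975, -0.0096, 0.346]
eef_rot: [-179.9, 0.5, 8.2]
wrist_force: [-1.6, -0.5, -1.0]
grip_width: 0.002
grip_force: 0.0
```

View pics/b.png

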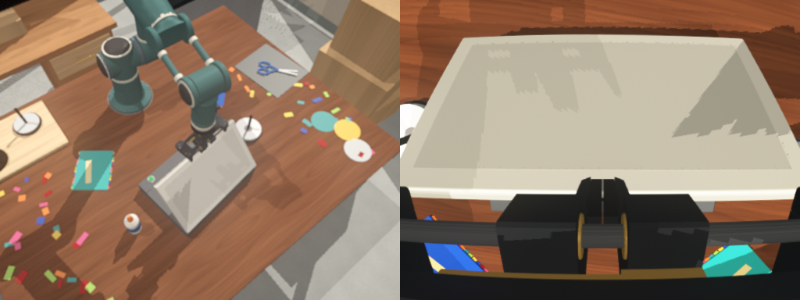

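In the scene view (left half) the gripper is over the lid's front edge at about (205,140). In the wrist view (right half) the edge is at row 180 or so, with the fingertips at (603,185). I'll measure the edge from depth.

```bash
python3 - <<'E'
from h import *
d=np.load('wrist_d1.npy');ex=np.array([.990,.138,0]);c=env.get_state()['position'];print(c)
for u in (110,400):
    for v in list(range(60,210,30))+list(range(205,256,5)):
        p=at('wrist',(u,v),d);print(u,v,p.round(3),'along ex from tool',round((p-c)@ex,3))
E
```

```text
[ 0.59706975 -0.01036644  0.34667554]
110 60 [0.687 0.162 0.088] along ex from tool 0.112
110 90 [0.657 0.143 0.126] along ex from tool 0.081
110 120 [0.633 0.128 0.156] along ex from tool 0.054
110 150 [0.612 0.115 0.182] along ex from tool 0.032
110 180 [0.594 0.104 0.205] along ex from tool 0.013
110 205 [0.58  0.097 0.221] along ex from tool -0.002
110 210 [0.577 0.096 0.222] along ex from tool -0.005
110 215 [0.575 0.094 0.227] along ex from tool -0.007
110 220 [0.573 0.093 0.231] along ex from tool -0.01
110 225 [0.57  0.092 0.233] along ex from tool -0.013
110 230 [0.568 0.09  0.236] along ex from tool -0.015
110 235 [0.565 0.089 0.237] along ex from tool -0.018
110 240 [0.563 0.088 0.241] along ex from tool -0.02
110 245 [0.56  0.087 0.242] along ex from tool -0.024
110 250 [0.554 0.089 0.239] along ex from tool -0.029
110 255 [0.397 0.202 0.002] along ex from tool -0.168
400 60 [ 0.73  -0.143  0.087] along ex from tool 0.114
400 90 [ 0.697 -0.134  0.123] along ex from tool 0.082
400 120 [ 0.669 -0.127  0.155] along ex from tool 0.055
400 150 [ 0.646 -0.121  0.181] along ex from tool 0.033
400 180 [ 0.625 -0.116  0.204] along ex from tool 0.013
400 205 [ 0.61  -0.113  0.22 ] along ex from tool -0.001
400 210 [ 0.608 -0.112  0.224] along ex from tool -0.003
400 215 [ 0.605 -0.112  0.226] along ex from tool -0.006
400 220 [ 0.602 -0.112  0.229] along ex from tool -0.009
400 225 [ 0.599 -0.111  0.232] along ex from tool -0.012
400 230 [ 0.597 -0.11   0.236] along ex from tool -0.014
400 235 [ 0.594 -0.11   0.238] along ex from tool -0.016
400 240 [ 0.592 -0.11   0.241] along ex from tool -0.019
400 245 [ 0.589 -0.109  0.243] along ex from tool -0.022
400 250 [ 0.584 -0.112  0.24 ] along ex from tool -0.027
400 255 [ 0.577 -0.117  0.233] along ex from tool -0.035
```

Measurements agree with the model: edge at z = 0.242, 24 mm nearer the robot than the tool. I'll descend to just above contact.

```bash
python3 -m pendant '[[[0,0,-0.025],[0,0,0]],[[0,0,-0.045],[0,0,0]],[[0,0,-0.05],[0,0,0]],[[0,0,-0.05],[0,0,0]],[[0,0,-0.05],[0,0,0]]]'
```

```text
time: 2.62
position: [0.6003, -0.0112, 0.3045]
eef_rot: [180.0, -0.1, 8.1]
wrist_force: [-0.0, -0.3, 0.4]
grip_width: 0.001
grip_force: 0.0
```

```bash
python3 -m pendant '[[[0,0,-0.006],[0,0,0]],[[0,0,-0.012],[0,0,0]],[[-0.005,-0.0007,-0.017],[0,0,0]],[[-0.01,-0.0014,-0.021],[0,0,0]],[[-0.015,-0.002,-0.025],[0,0,0]]]'
python3 -m pendant '[[[-0.003,-0.0004,-0.003],[0,0,0]],[[-0.006,-0.0008,-0.006],[0,0,0]],[[-0.009,-0.0012,-0.008],[0,0,0]],[[-0.012,-0.0016,-0.011],[0,0,0]],[[-0.014,-0.002,-0.013],[0,0,0]]]'
```

```text
time: 3.03
position: [0.5845, -0.0132, 0.2779]
eef_rot: [180.0, -0.1, 8.1]
wrist_force: [2.0, -0.9, 1.3]
grip_width: 0.005
grip_force: 1.0
time: 3.45
position: [0.5702, -0.0151, 0.2644]
eef_rot: [180.0, 0.0, 8.1]
wrist_force: [1.8, -0.3, 1.3]
grip_width: 0.009
grip_force: 0.8
```

```bash
python3 -m pendant '[[[-0.0026,-0.0004,-0.0027],[0,0,0]],[[-0.0052,-0.0007,-0.0054],[0,0,0]],[[-0.0078,-0.0011,-0.008],[0,0,0]],[[-0.0103,-0.0014,-0.011],[0,0,0]],[[-0.0128,-0.0018,-0.0138],[0,0,0]]]'
python3 -m pendant '[[[-0.0023,-0.0003,-0.003],[0,0,0]],[[-0.0046,-0.0006,-0.006],[0,0,0]],[[-0.0068,-0.001,-0.009],[0,0,0]],[[-0.009,-0.0013,-0.012],[0,0,0]],[[-0.011,-0.0016,-0.0147],[0,0,0]]]'
python3 -m pendant '[[[-0.002,-0.0003,-0.003],[0,0,0]],[[-0.004,-0.0006,-0.006],[0,0,0]],[[-0.006,-0.0009,-0.009],[0,0,0]],[[-0.008,-0.0011,-0.012],[0,0,0]],[[-0.01,-0.0014,-0.0155],[0,0,0]]]'
python3 -m pendant '[[[-0.0018,-0.0003,-0.0033],[0,0,0]],[[-0.0036,-0.0005,-0.0066],[0,0,0]],[[-0.0054,-0.0008,-0.0099],[0,0,0]],[[-0.007,-0.001,-0.013],[0,0,0]],[[-0.0085,-0.0012,-0.0165],[0,0,0]]]'
```

```text
time: 3.87
position: [0.5576, -0.0168, 0.2506]
eef_rot: [180.0, -0.0, 8.1]
wrist_force: [0.9, -0.2, 1.1]
grip_width: 0.004
grip_force: 0.7
time: 4.28
position: [0.5465, -0.0184, 0.2358]
eef_rot: [-180.0, 0.0, 8.1]
wrist_force: [1.1, 0.1, 0.4]
grip_width: 0.007
grip_force: 0.7
time: 4.7
position: [0.5366, -0.0197, 0.2205]
eef_rot: [-180.0, -0.0, 8.1]
wrist_force: [1.2, 0.1, 0.8]
grip_width: 0.006
grip_force: 0.6
time: 5.12
position: [0.5281, -0.021, 0.2039]
eef_rot: [-180.0, 0.0, 8.1]
wrist_force: [0.9, -0.1, 1.4]
grip_width: 0.005
grip_force: 0.6
```

```bash
python3 -m pendant '[[[-0.0014,-0.0002,-0.0034],[0,0,0]],[[-0.0028,-0.0004,-0.0068],[0,0,0]],[[-0.0042,-0.0006,-0.0102],[0,0,0]],[[-0.0056,-0.0008,-0.0136],[0,0,0]],[[-0.007,-0.001,-0.017],[0,0,0]]]'
python3 -m pendant '[[[-0.0011,-0.0002,-0.0035],[0,0,0]],[[-0.0022,-0.0003,-0.007],[0,0,0]],[[-0.0033,-0.0005,-0.0105],[0,0,0]],[[-0.0043,-0.0006,-0.014],[0,0,0]],[[-0.0053,-0.0007,-0.0175],[0,0,0]]]'
python3 -m pendant '[[[-0.0009,-0.0001,-0.0035],[0,0,0]],[[-0.0018,-0.0002,-0.007],[0,0,0]],[[-0.0027,-0.0004,-0.0105],[0,0,0]],[[-0.0035,-0.0005,-0.014],[0,0,0]],[[-0.0042,-0.0006,-0.0175],[0,0,0]]]'
python3 -m pendant '[[[-0.0006,-0.0001,-0.0025],[0,0,0]],[[-0.0011,-0.0002,-0.005],[0,0,0]],[[-0.0016,-0.0003,-0.0075],[0,0,0]],[[-0.002,-0.0003,-0.0095],[0,0,0]],[[-0.0022,-0.0003,-0.0115],[0,0,0]]]'
```

```text
time: 5.53
position: [0.5211, -0.022, 0.1868]
eef_rot: [-180.0, 0.0, 8.1]
wrist_force: [1.5, 0.7, 1.0]
grip_width: 0.005
grip_force: 0.5
time: 5.95
position: [0.5158, -0.0227, 0.1693]
eef_rot: [-180.0, 0.0, 8.1]
wrist_force: [-0.0, 0.8, 1.0]
grip_width: 0.001
grip_force: 0.5
time: 6.37
position: [0.5118, -0.0233, 0.1519]
eef_rot: [180.0, -0.0, 8.1]
wrist_force: [-0.1, 0.5, 0.7]
grip_width: 0.005
grip_force: 0.5
time: 6.78
position: [0.5095, -0.0236, 0.1405]
eef_rot: [180.0, 0.0, 8.1]
wrist_force: [0.3, -0.2, 0.7]
grip_width: 0.008
grip_force: 0.5
```

```bash
python3 -m pendant '[[[-0.0003,0,-0.0015],[0,0,0]],[[-0.0006,0,-0.003],[0,0,0]],[[-0.0008,0,-0.0045],[0,0,0]],[[-0.001,0,-0.0055],[0,0,0]],[[-0.001,0,-0.006],[0,0,0]]]'
python3 -m pendant '[[[0,0,-0.0005],[0,0,0]],[[0,0,-0.001],[0,0,0]],[[0,0,-0.001],[0,0,0]]]'
```

```text
time: 7.2
position: [0.5085, -0.0236, 0.1345]
eef_rot: [-180.0, 0.0, 8.1]
wrist_force: [-0.1, -0.5, 1.2]
grip_width: 0.004
grip_force: 0.5
time: 7.45
position: [0.5085, -0.0236, 0.1344]
eef_rot: [-180.0, 0.0, 8.1]
wrist_force: [-2.3, 0.8, 7.4]
grip_width: 0.004
grip_force: 3.1
```

```bash
python3 -m pendant '[[[0,0,-0.0005],[0,0,0]],[[0,0,-0.001],[0,0,0]],[[0,0,-0.001],[0,0,0]],[[0,0,-0.001],[0,0,0]]]'
python3 -m pendant '[[[0,0,0.005],[0,0,0]],[[0,0,0.04],[0,0,0]],[[0,0,0.08],[0,0,0]],[[-0.04,-0.03,0.1],[0,0,0]],[[-0.04,-0.06,0.1],[0,0,0]]]'
python3 -m pendant '[[[0,-0.04,0],[0,0,0]],[[0,-0.08,0],[0,0,0]],[[0,-0.08,0],[0,0,0]],[[0,-0.08,0],[0,0,0]]]'
python3 - <<'E'
from h import *
a=[]
for n in ['wrist','top']:
    s=env.get_state()['position'];ci=env.camera_info(n)
    i,d=env.get_image(n);a.append(i[:,:,::-1])
    h=cv2.cvtColor(i,cv2.COLOR_RGB2HSV);m=cv2.inRange(h,(50,110,60),(75,255,255))
    N,l,st,c=cv2.connectedComponentsWithStats(m)
    for k in range(1,N):
        if st[k,4]>15:
            p=onplane(n,c[k],.056,ci)
            if abs(p[0]-.4766)<.03 and abs(p[1]+.177)<.03: print(n,c[k],st[k,4],p,'from tcp',p-s)
    for px in ([(200,60),(300,60)] if n=='wrist' else [(250,150),(250,170),(290,165),(230,185)]): print(n,px,at(n,px,d,ci))
cv2.imwrite('pics/d.png',cv2.resize(np.hstack(a),(800,300)))
E
```

```text
time: 7.78
position: [0.5085, -0.0236, 0.1343]
eef_rot: [-180.0, 0.0, 8.1]
wrist_force: [-4.7, 0.0, 12.4]
grip_width: 0.003
grip_force: 6.5
time: 8.2
position: [0.4687, -0.0823, 0.2366]
eef_rot: [180.0, -0.3, 8.3]
wrist_force: [1.1, -0.1, -0.7]
grip_width: 0.006
grip_force: 0.0
time: 8.53
position: [0.4682, -0.1652, 0.2327]
eef_rot: [-180.0, 0.0, 7.8]
wrist_force: [-0.1, -0.5, -0.2]
grip_width: 0.007
grip_force: 0.0
wrist [273.76146789 179.56192661] 436 [ 0.47565214 -0.17787429  0.056     ] from tcp [ 0.00746066 -0.01269359 -0.17668826]
wrist (200, 60) [ 0.56336757 -0.1081889   0.07104242]
wrist (300, 60) [ 0.57370403 -0.18237673  0.06938269]
top (250, 150) [0.64986103 0.09120912 0.07515115]
top (250, 170) [0.58413735 0.09140931 0.06834077]
top (290, 165) [ 0.60078875 -0.04077639  0.06530148]
top (230, 185) [0.53373999 0.15673029 0.07534892]
```

View pics/d.png

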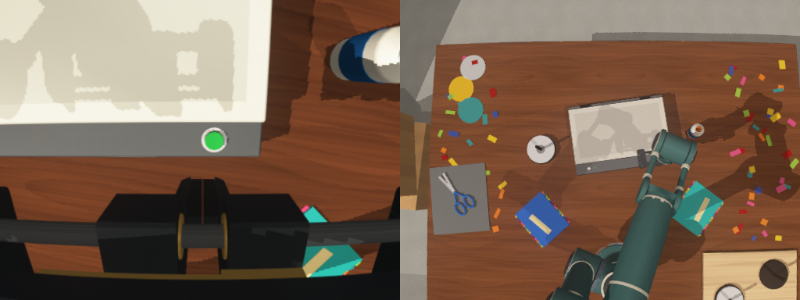

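The lid is flat: in the wrist half its outer face is at z ≈ 0.070. The green button is at (213,140), at world (0.476, -0.178). Next, line up above it and descend.

```bash
python3 -m pendant '[[[0.008,-0.0125,0],[0,0,0]],[[0.008,-0.0125,-0.03],[0,0,0]],[[0.008,-0.0125,-0.065],[0,0,0]],[[0.008,-0.0125,-0.095],[0,0,0]],[[0.008,-0.0125,-0.105],[0,0,0]]]'
python3 -m pendant '[[[0,0,0],[0,0,0]],[[0,0,0],[0,0,0]]]'
```

```text
time: 9.05
position: [0.4743, -0.1739, 0.1231]
eef_rot: [-179.8, 0.4, 8.2]
wrist_force: [-0.9, -0.1, -0.1]
grip_width: 0.004
grip_force: 0.0
time: 9.22
position: [0.477, -0.1755, 0.1277]
eef_rot: [-180.0, 0.0, 8.2]
wrist_force: [0.5, -1.5, 1.3]
grip_width: 0.006
grip_force: 0.0
```

```bash
python3 -m pendant '[[[-0.0005,-0.002,-0.003],[0,0,0]],[[-0.0005,-0.002,-0.005],[0,0,0]],[[-0.0005,-0.002,-0.007],[0,0,0]],[[-0.0005,-0.002,-0.008],[0,0,0]],[[-0.0005,-0.002,-0.008],[0,0,0]]]'
python3 -m pendant '[[[0,0,-0.001],[0,0,0]],[[0,0,-0.002],[0,0,0]],[[0,0,-0.003],[0,0,0]],[[0,0,-0.003],[0,0,0]]]'
```

```text
time: 9.63
position: [0.4765, -0.1783, 0.1203]
eef_rot: [180.0, -0.1, 8.1]
wrist_force: [-0.3, 0.1, 1.6]
grip_width: 0.003
grip_force: 0.4
time: 9.97
position: [0.4765, -0.1783, 0.1171]
eef_rot: [180.0, -0.1, 8.1]
wrist_force: [-0.4, -0.5, 2.6]
grip_width: 0.004
grip_force: 1.7
```

```bash
python3 -m pendant '[[[0,0,-0.0005],[0,0,0]],[[0,0,-0.001],[0,0,0]],[[0,0,-0.001],[0,0,0]],[[0,0,-0.001],[0,0,0]]]'
python3 -m pendant '[[[0,0,-0.0005],[0,0,0]],[[0,0,-0.001],[0,0,0]],[[0,0,-0.001],[0,0,0]],[[0,0,-0.001],[0,0,0]]]'
```

```text
time: 10.3
position: [0.4765, -0.1783, 0.1164]
eef_rot: [180.0, -0.0, 8.1]
wrist_force: [-0.1, -0.1, 5.1]
grip_width: 0.005
grip_force: 3.0
time: 10.63
position: [0.4766, -0.1783, 0.1162]
eef_rot: [180.0, -0.0, 8.1]
wrist_force: [-2.6, -0.1, 13.0]
grip_width: 0.003
grip_force: 6.1
```

The button hit its hard stop at 13 N, about 4 mm below first contact, so it is fully down. I'll retract and check.

```bash
python3 -m pendant '[[[0,0,0.005],[0,0,0]],[[0,0,0.03],[0,0,0]],[[0,0,0.07],[0,0,0]],[[0,0,0.1],[0,0,0]],[[0,0,0.12],[0,0,0]]]'
python3 -m pendant '[[[-0.04,0,0.03],[0,0,0]],[[-0.06,0,0.03],[0,0,0]],[[-0.06,0,0.03],[0,0,0]],[[-0.06,0,0.03],[0,0,0]]]'
python3 - <<'E'
from h import *
a=[]
for n in ['wrist','scene']:
    i,d=env.get_image(n);a.append(i[:,:,::-1])
    if n=='wrist':
        m=cv2.inRange(cv2.cvtColor(i,cv2.COLOR_RGB2HSV),(50,110,60),(75,255,255));N,l,st,c=cv2.connectedComponentsWithStats(m);k=1+st[1:,4].argmax()
        print(c[k],at(n,c[k],d),'strip',at(n,(c[k][0]-60,c[k][1]),d),'lid',at(n,(200,40),d))
cv2.imwrite('pics/e.png',cv2.resize(np.hstack(a),(800,300)))
E
```

```text
time: 11.05
position: [0.4767, -0.1783, 0.2374]
eef_rot: [179.9, -0.1, 8.1]
wrist_force: [1.0, 0.1, 0.2]
grip_width: 0.005
grip_force: 0.0
time: 11.38
position: [0.4152, -0.1779, 0.2647]
eef_rot: [180.0, -0.0, 8.0]
wrist_force: [-0.5, -0.0, -0.1]
grip_width: 0.001
grip_force: 0.0
[267.69053708 114.79539642] [ 0.47553824 -0.17830552  0.05405526] strip [ 0.4886396  -0.16823865  0.34552769] lid [ 0.52965274 -0.11252765  0.07002433]
```

View pics/e.png

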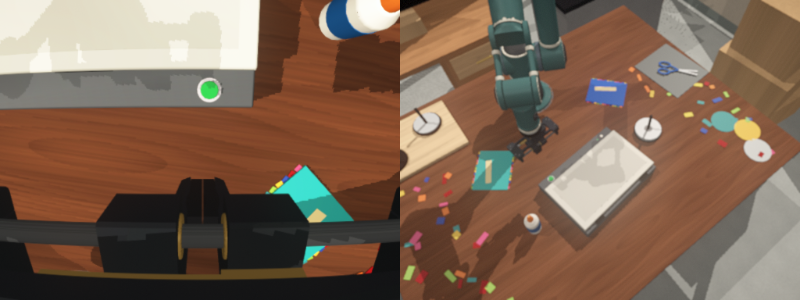

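In the wrist half the green button is at (209,90), clear of the fingers. In the scene half the lid lies flat, and the spindle (648,128) and glue bottle (533,223) are undisturbed. The robot touches nothing.

```bash
python3 -c "from workcell import env; print(env.close_job())"
```

```text
the job is handed in; nothing more can be done
None
```

The lid is shut (its top measured 70 mm above the table) and the start button was pressed to its hard stop and released; I handed the job in at about 11.5 s, with nothing else touched, though the button's return was only roughly confirmed (camera depth 54 mm against 56 mm when up).

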